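# Hold the bayonet lid of the glass-grinding pot at its vent position

### The arm

A 6-joint arm with a two-finger parallel gripper is mounted at the origin on the work surface. World frame = base frame: x ahead of the robot, y to its left, z up, the work surface at z = 0. Lengths are in m, angles in rad, forces in N, time in s.
With the tool pointing down it reaches from about 0.375 to 0.975 m from the base axis. Payload 3.8 kg.
Tool frame: the origin (TCP) lies on the centre line of the jaws, within the pads' length; the fingertips stand 14 mm ahead of it and the grasp point (between the pads) lies 5 mm behind it (bot.finger_overhang is the distance from the TCP to the fingertips, in m); y points along the fingers, x is the direction in which the jaws open and shut, and the axes are right-handed (so a half turn about y gives the same grasp; the last joint's range is limited). The gripper opens to 85 mm and grips with 20 to 120 N. Pads are 22 mm wide; open, the fingers measure 114 mm over their backs; the gripper's body (76 mm by 85 mm) begins 54 mm behind the grasp point. The pads swing forward as they close: fully open they stand 13 mm farther back than shut.
Start: joints at [-1.377, 0.264, 1.604, -0, 1.274, -0.037], TCP at [0.154, -0.657, 0.245] pointing down, gripper open.
Joint ranges: [-2.63, 2.63], [-0.94, 2.18], [0.31, 2.57], [-1.31, 4.45], [0, 2.66], [-2.55, 2.55]. Speed limits (rad/s): [2.57, 2.57, 3.14, 3.14, 3.14, 3.14].

### API

Orientations are given as a rotation vector (axis times angle).
In Python, from workcell import readout, read_camera, bot, spotter gives the robot as it stands.
- The arm moves only by the tool jog_arm, never from a script. Its argument "increments" is a list of rows, each a list of 7 numbers: the shift along the tool's x, y, z in m, then the turn, a rotation vector about the tool's x, y, z in rad, then the opening, from 0 (shut) to 1 (fully open). A call has 1 to 10 rows; each row shifts and turns the pose as measured when the row begins, along the tool's axes as they then stand; what a row does not reach is not made up. A row lasts 1/8 s, in which the tool goes at most 62.5 mm and 10.7 degrees, less where a joint would pass 70% of its speed; a pose out of reach is approached as far as the arm can. A call with a gripper value outside its range is refused whole. The fingers move at their own pace and stop on an object; "force" is the grip in N (left out, the last holds). Time passes only in rows, so rows that do not move let the fingers close. It gives the time, the measured TCP pose, the force and the opening at its end, in the units of the state.
- readout.read_state(): the state, without advancing time (a new reading comes with each control period).
- read_camera(name): name is "side" or "top"; returns a dict with "img" (384x512x3 uint8, blue, green, red), "range_z" (384x512 float32, m along the optical axis (not along the pixel's ray), 0 where there is no reading), "fx", "fy", "cx", "cy" (pixels), "distortion" ([k1, k2, p1, p2, k3] as OpenCV has them; the pictures are not rectified), "world_from_camera" (4x4, takes a point from camera to world coordinates). Camera axes: x right, y down, z forward; pixel columns grow to the right and rows downward; lengths in m; the calibration is good to about 2 mm. A picture is of the moment at which its call begins.
- bot.finish_job(): hands the job in, once; it reports no verdict.
Trained networks look in a picture, given as the dict that the camera call returned (one of the last four; its "shot" number tells which), for a name from the list of things; names that differ only in an ending like _2 or _b are one class to them, and where a whole thing is asked for, a point or a joint stands for the part that bears it (a point fixed in the world has none). Each returns a list of dicts, best first, with "p" (0 to 1); they miss things now and then, are a little off and sometimes report something else, mostly with a low value. They report only what shows in the picture. A call takes as long as a camera call. They do not tell look-alikes from the thing itself.
- spotter.masks_of(picture, thing): "mask" (384x512 bool, what is visible of it) and "location" ([column, row] in pixels, amid what is visible of it).
- spotter.spot_point(picture, thing): "location" ([column, row] in pixels: a listed point, or the origin of a listed thing).
The state is a dict: "time": time; "q": joint angles; "joint_vel": joint speeds; "joint_torque": joint torques, N m; "tool_pos": TCP position; "tcp_rot": TCP orientation; "wrist_force": force on the tool from outside, world axes, zero at the start; "torque": the same for the moment, N m; "width": opening from 0.0 (shut) to 1.0 (fully open).
Only numpy, scipy, OpenCV 4.12 (cv2) and the standard library are available. Lean on these libraries where they do the work, as an engineer would, in place of code of your own. Each camera call takes 0.05 s, during which the arm holds its last target. There are 200 camera calls.

### The job

One of the two grinding pots bolted to the glazing shelf has the lump of green glass in it. Pick up the blue bayonet lid by its handle bar, lower it through the two notches of that pot until it is fully seated, then turn it clockwise until the bar points at the yellow tabs (vent, halfway to the lock) without ever going on to the red lock tabs. Finish while still gripping the lid at the yellow tabs, as its spring would turn it back; leave the other pot's ring unturned and the bowl, coasters and sgraffito tool where they are.

Things in the scene. Friction and masses are not known exactly. Their poses are not given: they have to be found in the camera images.
- lid: loose bayonet lid, 0.13 to 0.21 kg, upright on the shelf; origin at centre of underside, z up. Aluminium plug 69 mm across (chamfered foot 63), z 0 to 16 mm; two lugs at its foot along +x and -x, 10 mm wide, 7 mm high, reaching 41.5 mm from the axis; blue flange 92 mm across, z 16 to 22 mm. Half-turn symmetric
- lid_bar (a point): middle of the lid's black handle bar (white line on top), on the lid's axis 38 mm above its underside, lid's axes; the bar is 60 mm long along x, 14 mm wide along y, 32 mm tall (z 22 to 54 mm of the lid), over the lugs
- pot_a: fixed white grinding pot with steel rim, bolted down, 100 mm across (feet and tabs to 70 mm from its axis), 75 mm high; origin at centre of underside. Rim: 7 mm thick lip, 73 mm bore, two opposite notches 17 mm wide, open to 44 mm from the axis, at the pot's +x and -x. Below the lip: cavity 88 mm wide, floor 6 mm up
- pot_b: same as pot_a: fixed white grinding pot with steel rim, bolted down, 100 mm across (feet and tabs to 70 mm from its axis), 75 mm high; origin at centre of underside. Rim: 7 mm thick lip, 73 mm bore, two opposite notches 17 mm wide, open to 44 mm from the axis, at the pot's +x and -x. Below the lip: cavity 88 mm wide, floor 6 mm up
- pot_a_mouth (a point): centre of pot_a's mouth, at rim height, pot's axes. Tabs round the rim, 7 mm wide, 50 to 63 mm from the axis, in opposite pairs: white on the x axis (at the notches), yellow 0.70 rad and red 1.40 rad clockwise of white (from above). The lid enters with its bar along x, either way round, 0.1 rad of play; a stop blocks anticlockwise turning. Seated: lid's origin on the axis, 16 mm below this point
- pot_b_mouth (a point): centre of pot_b's mouth, at rim height, pot's axes. Tabs round the rim, 7 mm wide, 50 to 63 mm from the axis, in opposite pairs: white on the x axis (at the notches), yellow 0.70 rad and red 1.40 rad clockwise of white (from above). The lid enters with its bar along x, either way round, 0.1 rad of play; a stop blocks anticlockwise turning. Seated: lid's origin on the axis, 16 mm below this point
- pot_a_half (a point): point on pot_a's axis at rim height (75 mm above its underside); its x axis points at an yellow tab: the direction of the handle bar (either way round) at the halfway position
- pot_b_half (a point): the same for pot_b
- ring_a (a joint): spring ring under pot_a's lip, turn in rad, clockwise from above; 0 at rest. The lid's lugs push it after about 0.12 rad of free turn: it reads the bar's angle from white less 0.12, so 0.58 at yellow and 1.28 (end of travel, lock) at red. The spring turns it and the lid back: 0.065 N m at rest, 0.10 halfway, 0.15 at the end
- ring_b (a joint): spring ring under pot_b's lip, turn in rad, clockwise from above; 0 at rest. The lid's lugs push it after about 0.12 rad of free turn: it reads the bar's angle from white less 0.12, so 0.58 at yellow and 1.28 (end of travel, lock) at red. The spring turns it and the lid back: 0.065 N m at rest, 0.10 halfway, 0.15 at the end
- cullet: lump of green glass cullet, 40 mm across, 31 mm high, lying in one of the pots (either); origin at its underside
- pebble: reddish-brown fired-clay lump, 40 mm across, 28 mm high, lying in the other pot; origin at its underside
- raku_bowl: loose glazed bowl, 120 mm across, 55 mm high, origin at the centre of its underside; a bystander
- coaster_1: loose unfired stoneware coaster, 94 mm across, 8 mm thick, origin at the centre of its underside; a bystander
- coaster_2: second coaster, the same as coaster_1
- sgraffito: loose wooden-handled sgraffito tool, 160 mm long along its x, 12 mm thick, origin under about its middle; a bystander
Mind the look-alikes: they are no part of the job. What is shaped like the lid but orange or purple is not meant.

How it is judged:
On the way, in this order (a step that is already met when the one before it is completed fails the run):
1. the lid is lifted off the shelf in the gripper (height (world z) of lid above 0.03 m and contact force between the fingers and lid above 0.5 N), for 0.1 s.
2. the lid is fully seated in the pot with the green glass (((horizontal distance between cullet and pot_a below 0.035 m and horizontal distance between lid and pot_a below 0.005 m and z of lid in the frame of pot_a between 0.055 and 0.063 m and angle between lid's own z axis and vertical below 0.08 rad) or (horizontal distance between cullet and pot_b below 0.035 m and horizontal distance between lid and pot_b below 0.005 m and z of lid in the frame of pot_b between 0.055 and 0.063 m and angle between lid's own z axis and vertical below 0.08 rad))), for 0.1 s.
At the end, for the whole second after the job is handed in: Lid seated in the pot with the green glass (within 5 mm of its axis, origin 55-63 mm up, tilt < 0.08 rad), bar within 0.17 rad of the yellow tabs, its ring at 0.3-0.85 rad, fingers gripping with > 1 N, lid turning < 0.15 rad/s; bowl, coasters, tool within 20 mm of their starts ((((horizontal distance between cullet and pot_a below 0.035 m and horizontal distance between lid and pot_a below 0.005 m and z of lid in the frame of pot_a between 0.055 and 0.063 m and angle between lid's own z axis and vertical below 0.08 rad) and angle between the x axis of lid and the x axis of pot_a_half, either way round below 0.17 rad and value of joint ring_a between 0.3 and 0.85 rad) or ((horizontal distance between cullet and pot_b below 0.035 m and horizontal distance between lid and pot_b below 0.005 m and z of lid in the frame of pot_b between 0.055 and 0.063 m and angle between lid's own z axis and vertical below 0.08 rad) and angle between the x axis of lid and the x axis of pot_b_half, either way round below 0.17 rad and value of joint ring_b between 0.3 and 0.85 rad)) and contact force between the fingers and lid above 1 N and angular speed of lid below 0.15 rad/s and distance of each of raku_bowl, coaster_1, coaster_2, sgraffito from where it was at the start of the episode below 0.02 m); the arm keeps its last pose, push and grip.
It fails at once if the lid is turned on to the lock (ring beyond 1.1 rad) (value of joint any of ring_a, ring_b above 1.1 rad).
It fails at once if the ring of the pot without the green glass is turned (over 0.2 rad) ((horizontal distance between cullet and pot_a below 0.035 m and value of joint ring_b above 0.2 rad) or (horizontal distance between cullet and pot_b below 0.035 m and value of joint ring_a above 0.2 rad)).
It fails at once if a bystander is pushed over 20 mm (distance of any of raku_bowl, coaster_1, coaster_2, sgraffito from where it was at the start of the episode above 0.02 m).
It also fails if it takes over 42 s, if anything falls off the work surface, if the arm or the gripper's body presses on something with over 40 N, if the wrist force passes 120 N, or if a joint passes its speed limit or range.

## Working session

There is one attempt and no reset: what is moved stays moved. The work goes in short steps, Python scripts to look and compute and a tool call to move; the robot and the scene stay as the last step left them, time stands still between calls to the robot, and variables do not carry over. Pictures are saved under pics/ and viewed, about 8 in all and at most 12, crops included, and the job is handed in when it is done.

Besides the shell and the picture viewer there is one more tool, called after "Emit:" as name(argument=value, ...), one argument or row to a line, values as JSON. jog_arm: Moves the arm, as the interface text tells. Its arguments: {"type":"object","properties":{"increments":{"type":"array"},"force":{"type":"number"}},"required":["increments"]}

```bash
mkdir -p pics; ls; python3 - <<'E'
from workcell import readout, read_camera, bot, spotter
import cv2,numpy as np
ims=[]
for n in ("side","top"):
    c=read_camera(n); cv2.imwrite(f"pics/{n}0.png",c["img"])
    print(n,c["fx"],c["cx"],c["cy"],np.round(c["distortion"],4),np.round(c["world_from_camera"],3).tolist())
    for t in ("lid","pot_a","cullet","pebble"):
        print(t,[(round(float(d["p"]),2),np.round(d["location"],1).tolist(),int(d["mask"].sum())) for d in spotter.masks_of(c,t)[:4]])
    for t in ("lid_bar","pot_a_mouth","pot_a_half"):
        print(t,[(round(float(d["p"]),2),np.round(d["location"],1).tolist()) for d in spotter.spot_point(c,t)[:4]])
print(readout.read_state())
E
```

```text
pics
side 464.7208179823182 254.27447138828535 181.13485909456256 [0.0055 0.     0.     0.     0.    ] [[-0.91, -0.301, 0.285, 0.185], [-0.414, 0.673, -0.613, 0.725], [-0.007, -0.676, -0.737, 1.028], [0.0, 0.0, 0.0, 1.0]]
lid [(0.96, [292.2, 151.4], 565), (0.84, [333.1, 167.5], 538), (0.79, [313.4, 126.5], 494), (0.72, [350.0, 143.2], 506)]
pot_a [(0.64, [240.0, 220.3], 1542), (0.62, [196.7, 259.4], 1765)]
cullet [(0.49, [237.5, 221.3], 1604), (0.4, [236.5, 219.6], 50)]
pebble [(0.61, [202.6, 263.8], 32)]
lid_bar [(0.98, [293.2, 147.0]), (0.91, [347.7, 132.9]), (0.88, [333.3, 161.4]), (0.8, [317.3, 122.8])]
pot_a_mouth [(0.88, [236.8, 210.2]), (0.48, [238.7, 211.2]), (0.31, [242.9, 133.3])]
pot_a_half [(0.69, [239.7, 210.3])]
top 384.0673203931648 263.924113532948 188.35976830090172 [-0.0307  0.      0.      0.      0.    ] [[0.005, -0.989, 0.148, 0.438], [-0.999, -0.011, -0.04, -0.05], [0.042, -0.148, -0.988, 0.97], [0.0, 0.0, 0.0, 1.0]]
lid [(0.97, [336.9, 211.4], 1093), (0.96, [392.2, 220.4], 1001), (0.77, [337.0, 271.2], 1110), (0.76, [390.4, 271.4], 1055)]
pot_a [(0.86, [204.5, 
[... 297 characters left out ...]
half [(0.72, [204.4, 197.0])]
{'time': 0.8, 'q': array([-1.37689414e+00,  2.63844859e-01,  1.60395176e+00, -4.97549652e-06,
        1.27367737e+00, -3.68488256e-02]), 'joint_vel': array([-8.21579687e-05, -1.54546840e-03, -5.93474843e-04, -9.35667281e-04,
       -2.73883215e-04, -6.22874442e-06]), 'joint_torque': array([-1.12017729e-03, -5.14979804e+01, -3.67698169e+01, -2.65270673e-04,
        3.75483914e-04, -4.78753208e-06]), 'tool_pos': array([ 0.15441384, -0.65712837,  0.24534301]), 'tcp_rot': array([-1.3096345 ,  1.03748395, -1.03762954]), 'wrist_force': array([ 0.32413069, -0.00641895,  0.3306244 ]), 'torque': array([ 0.01132739, -0.00684645, -0.04639021]), 'width': 1.0014040139280311}
```

```bash
python3 - <<'E'
import cv2,numpy as np
t=cv2.imread("pics/top0.png"); 
cv2.imwrite("pics/top0c.png",cv2.resize(t[130:330,110:450],None,fx=2.35,fy=2.35,interpolation=cv2.INTER_CUBIC))
E
```

```text
(no output)
```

View pics/top0c.png

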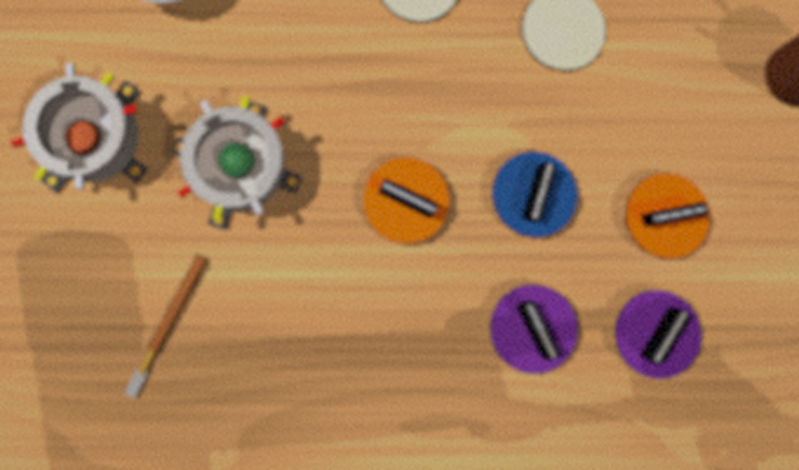

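View pics/side0.png

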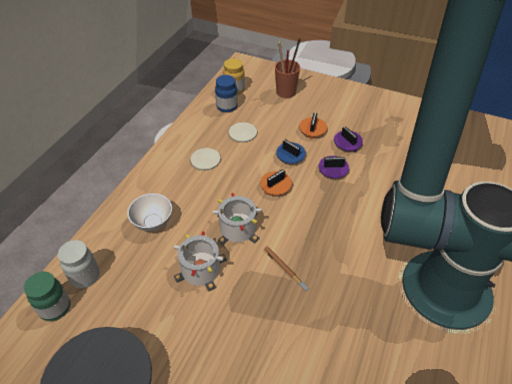

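```bash
cat > h.py <<'E'
from workcell import readout, read_camera, bot, spotter
import cv2,numpy as np
from scipy.optimize import least_squares
def cloud(c):
    h,w=c["range_z"].shape
    v,u=np.mgrid[:h,:w]
    K=np.array([[c["fx"],0,c["cx"]],[0,c["fy"],c["cy"]],[0,0,1]])
    n=cv2.undistortPoints(np.stack([u,v],-1).reshape(-1,1,2).astype(np.float64),K,np.array(c["distortion"])).reshape(h,w,2)
    z=c["range_z"]; P=np.dstack([n[...,0]*z,n[...,1]*z,z])
    M=c["world_from_camera"]; return P@M[:3,:3].T+M[:3,3], n
def onplane(c,n,zw):  # world pts where rays meet height zw
    M=c["world_from_camera"]; d=np.dstack([n,np.ones(n.shape[:2])])@M[:3,:3].T
    s=(zw-M[2,3])/d[...,2]; return M[:3,3]+d*s[...,None]
def circle(p,r=None):
    c0=p.mean(0)
    f=(lambda x:np.hypot(*(p-x[:2]).T)-(r or x[2]))
    s=least_squares(f,[*c0,r or .05],loss="soft_l1",f_scale=.001); return s.x
def axis(p):
    c=p.mean(0); w,v=np.linalg.eigh(np.cov((p-c).T)); return c,np.arctan2(v[1,1],v[0,1])%np.pi,np.sqrt(w)
E
python3 - <<'E'
from h import *
for nm in ("top","side"):
    c=read_camera(nm); P,n=cloud(c); hsv=cv2.cvtColor(c["img"],cv2.COLOR_BGR2HSV); H,S,V=hsv[...,0],hsv[...,1],hsv[...,2]
    ok=c["range_z"]>0
    print(nm, "shelf z",np.median(P[ok][:,2]))
    Q=onplane(c,n,0.022)
    near=(np.hypot(Q[...,0]-.35,Q[...,1]+.25)<.4)
    blue=(H>98)&(H<125)&(S>130)&near&(Q[...,1]<-.05)&(Q[...,1]>-.6)&ok&(P[...,2]<.04)&(P[...,2]>.01)
    k,lab,st,ce=cv2.connectedComponentsWithStats(blue.astype(np.uint8))
    for i in range(1,k):
        if st[i,4]>60:
            m=lab==i; ct=Q[m][:,:2]
            hull=cv2.convexHull(np.argwhere(m)[:,::-1].astype(np.int32)).reshape(-1,2)
            e=Q[hull[:,1],hull[:,0],:2]
            print("blue",st[i],"circle",circle(e),"z",np.percentile(P[m][:,2],[10,50,90]))
            cc=circle(e)[:2]
            B=(np.hypot(P[...,0]-cc[0],P[...,1]-cc[1])<.045)&ok&(P[...,2]>.044)&(P[...,2]<.065)
            if B.sum()>5: print("bar",B.sum(),axis(P[B][:,:2]),np.median(P[B][:,2]))
    R=onplane(c,n,.075)
    # pots: rim pts
    rim=ok&(abs(P[...,2]-.075)<.006)&(P[...,0]>.2)&(P[...,0]<.7)
    k,lab,st,ce=cv2.connectedComponentsWithStats(rim.astype(np.uint8))
    for i in range(1,k):
        if st[i,4]>100:
            p=P[lab==i]; cc=circle(p[:,:2]); print("rim",st[i],cc,np.median(p[:,2]))
            r=np.hypot(R[...,0]-cc[0],R[...,1]-cc[1]); a=np.arctan2(R[...,1]-cc[1],R[...,0]-cc[0])
            an=(r>.049)&(r<.066)
            for name,mm in (("yel",(H>22)&(H<36)&(S>150)),("red",((H<5)|(H>174))&(S>150)),("wht",(S<40)&(V>170))):
                q=an&mm
                # axis via doubled angle; cluster on two-sided
                if q.sum(): 
                    print(name,q.sum(),np.sort(np.round(a[q],2)).tolist()[::max(1,int(q.sum()//14))],"mean",np.angle(np.exp(2j*a[q]).mean())/2)
E
```

```text
top shelf z -0.00020595674302309463
blue [321 195  34  35 745] circle [ 0.52157542 -0.2721352   0.04295392] z [0.01939049 0.02167872 0.02448818]
bar 162 (array([ 0.52141722, -0.27055109]), np.float64(2.8196737080685432), array([0.00436684, 0.01747385])) 0.05317661610933144
rim [   0  132   41   80 2380] [0.61516733 0.49426356 0.05010701] 0.07860947836397436
rim [115 157  54  54 801] [0.58068938 0.20105136 0.04566053] 0.07502700856912137
yel 39 [-0.63, -0.61, -0.59, -0.57, -0.56, -0.54, -0.52, -0.5, -0.49, 2.51, 2.53, 2.55, 2.56, 2.58, 2.6, 2.61, 2.64, 2.79, 2.82, 2.86] mean -0.529306380744241
red 26 [-1.34, -1.33, -1.31, -1.3, -1.29, -1.28, -1.27, -1.27, -1.26, -1.24, -1.24, -1.23, -1.23, -1.22, -1.2, -1.19, -1.19, -1.18, -1.16, 1.83, 1.85, 1.86, 1.88, 1.89, 1.89, 1.9] mean -1.2540975937047572
wht 61 [-3.06, -3.06, -3.02, -2.98, -0.17, 0.11, 0.14, 0.16, 0.2, 0.41, 0.78, 1.08, 1.43, 1.62, 1.92, 2.24] mean 0.26389857634626795
rim [186 171  44  53 732] [0.55097738 0.04527068 0.04498562] 0.07473878723130489
yel 36 [-0.28, -0.26, -0.24, -0.22, -0.2, -0.18, -0.16, -0.14, 2.89, 2.91, 2.92, 
[... 1040 characters left out ...]
 0.44, 0.44, 0.45, 0.45, 0.45, 0.5, 0.5, 0.5, 0.51, 0.51] mean 0.4617180718131047
rim [174 232  49  44 671] [0.58179908 0.20279333 0.04547374] 0.07360699078341859
yel 14 [-0.61, -0.6, -0.57, -0.56, -0.54, 2.53, 2.54, 2.55, 2.56, 2.57, 2.58, 2.59, 2.61, 2.62] mean -0.5715379797122383
red 18 [-1.29, -1.28, -1.27, -1.25, -1.24, -1.23, 1.82, 1.83, 1.84, 1.85, 1.85, 1.86, 1.87, 1.88, 1.89, 1.89, 1.9, 1.91] mean -1.2706991665152838
wht 24 [-3.04, -3.03, -3.02, -3.01, -3.0, -3.0, -2.99, -2.98, -2.97, -2.96, -2.95, 0.05, 0.07, 0.07, 0.09, 0.1, 0.11, 0.11, 0.12, 0.12, 0.13, 0.15, 0.16, 0.17] mean 0.12751695839980584
rim [  49  327  103   57 4041] [0.62485079 0.50776795 0.0541998 ] 0.07804935926441015
```

```bash
cat >> h.py <<'E'
from scipy.spatial.transform import Rotation as Ro
def target(yaw):  # tool x horizontal at yaw, tool y down
    x=np.array([np.cos(yaw),np.sin(yaw),0]); y=np.array([0,0,-1.]); return np.column_stack([x,y,np.cross(x,y)])
def todo(p,yaw):
    s=readout.read_state(); R=Ro.from_rotvec(s["tcp_rot"]).as_matrix()
    T=target(yaw); d=R.T@(np.array(p)-s["tool_pos"]); w=Ro.from_matrix(R.T@T).as_rotvec()
    print("t",round(s["time"],2),"pos",np.round(s["tool_pos"],4),"yaw",round(np.arctan2(R[1,0],R[0,0]),4),"tilt",np.round(R[:,1],3),"q",np.round(s["q"],2),"F",np.round(s["wrist_force"],1),"T",np.round(s["torque"],2),"w",round(s["width"],3))
    print("shift",np.round(d,4),"turn",np.round(w,4))
E
python3 -c "
from h import *
for y in (1.257,1.257-np.pi): todo([.522,-.2705,.13],y)"
```

```text
t 0.9 pos [ 0.1544 -0.6571  0.2453] yaw -1.34 tilt [ 0. -0. -1.] q [-1.38  0.26  1.6   0.    1.27 -0.04] F [0.5 0.5 0.1] T [-0.02  0.06 -0.03] w 1.003
shift [-0.2923  0.1153  0.4463] turn [ 0.    -2.597  0.   ]
t 0.9 pos [ 0.1544 -0.6571  0.2453] yaw -1.34 tilt [ 0. -0. -1.] q [-1.38  0.26  1.6   0.    1.27 -0.04] F [0.5 0.5 0.1] T [-0.02  0.06 -0.03] w 1.003
shift [-0.2923  0.1153  0.4463] turn [-0.      0.5446  0.    ]
```

Emit:
jog_arm(
  increments=[
    [-0.0292, 0, 0.0446, 0, 0, 0, 0.6],
    [-0.0292, 0, 0.0446, 0, 0, 0, 0.6],
    [-0.0292, 0, 0.0446, 0, 0, 0, 0.6],
    [-0.0292, 0, 0.0446, 0, 0, 0, 0.6],
    [-0.0292, 0, 0.0446, 0, 0, 0, 0.6],
    [-0.0292, 0, 0.0446, 0, 0, 0, 0.6],
    [-0.0292, 0, 0.0446, 0, 0, 0, 0.6],
    [-0.0292, 0, 0.0446, 0, 0, 0, 0.6],
    [-0.0292, 0, 0.0446, 0, 0, 0, 0.6],
    [-0.0292, 0, 0.0446, 0, 0, 0, 0.6],
  ],
  force=60,
)

```text
time: 2.15
tool_pos: [0.5314, -0.2641, 0.2467]
tcp_rot: [-1.308, 1.038, -1.05]
wrist_force: [0.3, 0.3, -0.6]
width: 0.597
```

Emit:
jog_arm(
  increments=[
    [0, 0, 0, 0, 0.18, 0, 0.6],
    [0, 0, 0, 0, 0.18, 0, 0.6],
    [0, 0, 0, 0, 0.18, 0, 0.6],
    [0, 0, 0, 0, 0, 0, 0.6],
  ],
)

```text
time: 2.65
tool_pos: [0.535, -0.2593, 0.247]
tcp_rot: [-1.036, 1.437, -1.45]
wrist_force: [0.4, 0.0, 1.1]
width: 0.6
```

```bash
python3 -c "
from h import *
todo([.522,-.2705,.10],1.257-np.pi)"
```

```text
t 2.65 pos [ 0.535  -0.2593  0.247 ] yaw -1.895 tilt [ 0.006 -0.005 -1.   ] q [-0.49  0.11  1.78 -0.    1.24  1.4 ] F [0.4 0.  1.1] T [ 0.04  0.03 -0.01] w 0.6
shift [ 0.0143  0.147  -0.0098] turn [-0.007  -0.0104  0.003 ]
```

Emit:
jog_arm(
  increments=[
    [0.005, 0.037, -0.0035, -0.007, -0.01, 0.003, 0.6],
    [0.005, 0.037, -0.0035, 0, 0, 0, 0.6],
    [0.004, 0.037, -0.003, 0, 0, 0, 0.6],
    [0, 0.036, 0, 0, 0, 0, 0.6],
    [0, 0, 0, 0, 0, 0, 0.6],
  ],
)

```text
time: 3.28
tool_pos: [0.5225, -0.2716, 0.0987]
tcp_rot: [-1.052, 1.419, -1.428]
wrist_force: [0.3, 0.1, -0.1]
width: 0.601
```

```bash
python3 -c "
from h import *
todo([.522,-.2705,.042],1.257-np.pi)
c=read_camera('side'); cv2.imwrite('pics/s1.png',cv2.resize(c['img'][90:240,220:400],None,fx=4,fy=4,interpolation=cv2.INTER_CUBIC))"
```

```text
t 3.27 pos [ 0.5225 -0.2716  0.0987] yaw -1.867 tilt [ 0.004 -0.002 -1.   ] q [-0.52  0.23  1.93  0.    0.97  1.35] F [ 0.3  0.1 -0.1] T [0.   0.01 0.02] w 0.601
shift [-0.001   0.0567 -0.0011] turn [-0.005   0.0176  0.001 ]
```

View pics/s1.png

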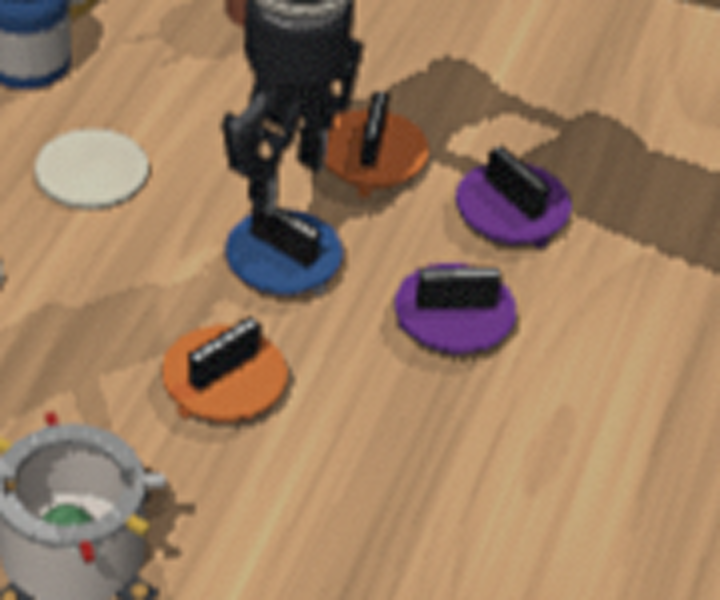

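Emit:
jog_arm(
  increments=[
    [-0.001, 0.028, -0.001, -0.004, 0.015, 0, 0.6],
    [0, 0.028, 0, 0, 0, 0, 0.6],
    [0, 0, 0, 0, 0, 0, 0.6],
  ],
)

```text
time: 3.7
tool_pos: [0.5296, -0.2748, 0.0518]
tcp_rot: [-1.041, 1.416, -1.445]
wrist_force: [-0.3, 0.8, 0.8]
width: 0.601
```

```bash
python3 -c "
from h import *
todo([.522,-.2705,.042],1.257-np.pi)"
```

```text
t 3.7 pos [ 0.5296 -0.2748  0.0518] yaw -1.8784 tilt [ 0.015 -0.01  -1.   ] q [-0.52  0.3   1.95 -0.    0.88  1.36] F [-0.3  0.8  0.8] T [-0.01  0.05 -0.01] w 0.601
shift [-0.0019  0.0097 -0.0087] turn [-0.0174  0.0062  0.0045]
```

Emit:
jog_arm(
  increments=[
    [-0.002, 0.0095, -0.0085, -0.017, 0.006, 0.0045, 0.6],
    [0, 0, 0, 0, 0, 0, 0.6],
  ],
)

```text
time: 3.95
tool_pos: [0.5244, -0.2715, 0.0458]
tcp_rot: [-1.042, 1.431, -1.44]
wrist_force: [0.4, -1.0, -0.4]
width: 0.606
```

```bash
python3 -c "
from h import *
todo([.522,-.2705,.042],1.257-np.pi)"
```

```text
t 3.95 pos [ 0.5244 -0.2715  0.0458] yaw -1.8837 tilt [ 0.005 -0.002 -1.   ] q [-0.52  0.3   1.96  0.    0.88  1.36] F [ 0.4 -1.  -0.4] T [-0.    0.05  0.02] w 0.606
shift [-0.0003  0.0038 -0.0026] turn [-0.0052  0.0009  0.0009]
```

Emit:
jog_arm(
  increments=[
    [0, 0.005, -0.003, -0.005, 0, 0.001, 0.6],
    [0, 0, 0, 0, 0, 0, 0.0],
    [0, 0, 0, 0, 0, 0, 0.0],
    [0, 0, 0, 0, 0, 0, 0.0],
    [0, 0, 0, 0, 0, 0, 0.0],
    [0, 0, 0, 0, 0, 0, 0.0],
  ],
  force=70,
)

```text
time: 4.7
tool_pos: [0.523, -0.2717, 0.043]
tcp_rot: [-1.043, 1.432, -1.439]
wrist_force: [-0.1, 0.3, 1.2]
width: 0.147
```

```bash
python3 -c "
from h import *
todo([.522,-.2705,.16],1.257-np.pi)"
```

```text
t 4.7 pos [ 0.523  -0.2717  0.043 ] yaw -1.8832 tilt [ 0.004 -0.002 -1.   ] q [-0.52  0.3   1.96 -0.    0.87  1.36] F [-0.1  0.3  1.2] T [0.01 0.01 0.  ] w 0.147
shift [-0.0007 -0.117  -0.0008] turn [-0.004   0.0014  0.001 ]
```

Emit:
jog_arm(
  increments=[
    [0, -0.02, 0, 0, 0, 0, 0],
    [0, -0.035, 0, 0, 0, 0, 0],
    [0, -0.04, 0, 0, 0, 0, 0],
    [0, -0.04, 0, 0, 0, 0, 0],
    [0, 0, 0, 0, 0, 0, 0],
  ],
)

```text
time: 5.32
tool_pos: [0.5219, -0.2709, 0.1852]
tcp_rot: [-1.044, 1.433, -1.438]
wrist_force: [0.6, -0.0, -0.7]
width: 0.153
```

```bash
python3 -c "
from h import *
todo([.5515,.0458,.17],0.485-np.pi/2)"
```

```text
t 5.33 pos [ 0.5219 -0.2709  0.1852] yaw -1.8831 tilt [ 0.003 -0.002 -1.   ] q [-0.52  0.14  1.86 -0.    1.13  1.36] F [ 0.6 -0.  -0.7] T [-0.02 -0.07  0.03] w 0.153
shift [-0.3105  0.0147 -0.0692] turn [-0.0027 -0.7973  0.0019]
```

Emit:
jog_arm(
  increments=[
    [-0.03, 0, -0.0065, 0, 0, 0, 0],
    [-0.04, 0, -0.009, 0, 0, 0, 0],
    [-0.04, 0, -0.009, 0, 0, 0, 0],
    [-0.04, 0, -0.009, 0, 0, 0, 0],
    [-0.04, 0, -0.009, 0, 0, 0, 0],
    [-0.04, 0, -0.009, 0, 0, 0, 0],
    [-0.04, 0, -0.009, 0, 0, 0, 0],
    [-0.03, 0, -0.007, 0, 0, 0, 0],
    [0, 0, 0, 0, 0, 0, 0],
  ],
)

```text
time: 6.45
tool_pos: [0.5438, 0.0449, 0.1779]
tcp_rot: [-1.052, 1.444, -1.434]
wrist_force: [0.3, 0.3, -1.2]
width: 0.145
```

Emit:
jog_arm(
  increments=[
    [0, 0, 0, 0, -0.16, 0, 0],
    [0, 0, 0, 0, -0.16, 0, 0],
    [0, 0, 0, 0, -0.16, 0, 0],
    [0, 0, 0, 0, -0.16, 0, 0],
    [0, 0, 0, 0, -0.14, 0, 0],
    [0, 0, 0, 0, 0, 0, 0],
  ],
)

```text
time: 7.2
tool_pos: [0.539, 0.0398, 0.173]
tcp_rot: [-1.415, 0.857, -0.832]
wrist_force: [-0.2, 0.4, -1.6]
width: 0.148
```

```bash
python3 -c "
from h import *
todo([.5515,.0458,.17],0.485-np.pi/2)"
```

```text
t 7.2 pos [0.539  0.0398 0.173 ] yaw -1.083 tilt [-0.02  -0.004 -1.   ] q [ 0.03  0.08  1.96 -0.    1.12  1.11] F [-0.2  0.4 -1.6] T [0.07 0.04 0.02] w 0.148
shift [0.0006 0.0027 0.0139] turn [ 0.0193  0.0028 -0.0057]
```

Emit:
jog_arm(
  increments=[
    [0, 0.003, 0.014, 0.019, 0.003, -0.006, 0],
    [0, 0.001, 0.004, 0.006, 0, -0.002, 0],
    [0, 0, 0, 0, 0, 0, 0],
  ],
)

```text
time: 7.58
tool_pos: [0.5555, 0.0479, 0.1676]
tcp_rot: [-1.394, 0.845, -0.853]
wrist_force: [-1.0, 0.0, -1.0]
width: 0.15
```

```bash
cat > lid.py <<'E'
from h import *
def lidpose(nm,cx,cy,name=None):
    s=readout.read_state(); tz=s["tool_pos"][2]
    c=read_camera(nm); P,n=cloud(c); hsv=cv2.cvtColor(c["img"],cv2.COLOR_BGR2HSV); H,S,V=cv2.split(hsv)
    if name: cv2.imwrite(name,c["img"])
    zf=tz-.043+.022; zb=tz-.043+.054
    Q=onplane(c,n,zf)
    blue=(H>98)&(H<125)&(S>110)&(np.hypot(Q[...,0]-cx,Q[...,1]-cy)<.06)
    k,lab,st,ce=cv2.connectedComponentsWithStats(blue.astype(np.uint8)); 
    if k<2: print(nm,"no blue");return
    blue=lab==1+np.argmax(st[1:,4])
    hull=cv2.convexHull(np.argwhere(blue)[:,::-1].astype(np.int32)).reshape(-1,2)
    x=circle(Q[hull[:,1],hull[:,0],:2],.0455)
    p=P[blue&(c["range_z"]>0)]
    A=np.c_[p[:,:2]-x[:2],np.ones(len(p))]; g=np.linalg.lstsq(A,p[:,2],rcond=None)[0]
    print(nm,"flange",blue.sum(),"centre",np.round(x[:2],4),"z",np.round(np.median(p[:,2]),4),"exp",round(zf,4),"slope",np.round(g[:2],3))
    zb=np.median(p[:,2])+.032
    B=onplane(c,n,zb); m=(np.hypot(B[...,0]-x[0],B[...,1]-x[1])<.035)&(S<60)&(V>120)&(abs(P[...,2]-zb)<.01)
    if m.sum()>8: 
        a=axis(B[m][:,:2]); print("  bar line",m.sum(),np.round(a[0],4),round(a[1],3),np.round(a[2],4))
E
python3 -c "
from lid import *
lidpose('side',.5515,.0458,'pics/s2.png'); lidpose('top',.5515,.0458,'pics/t2.png')
todo([.5515,.0458,.17],0.485-np.pi/2)
a=cv2.imread('pics/s2.png')[120:300,150:330];b=cv2.imread('pics/t2.png')[120:300,120:300]
cv2.imwrite('pics/2.png',cv2.resize(np.hstack([a,b]),None,fx=2.2,fy=2.2,interpolation=cv2.INTER_CUBIC))
"
```

```text
side flange 436 centre [0.5564 0.0511] z 0.1458 exp 0.1466 slope [-0.    -0.008]
top flange 127 centre [0.5578 0.0485] z 0.1477 exp 0.1467 slope [-3.309 -3.523]
t 7.67 pos [0.5554 0.0478 0.1678] yaw -1.0914 tilt [ 0.007  0.001 -1.   ] q [0.04 0.1  1.94 0.   1.09 1.13] F [-0.3 -0.2 -0.8] T [-0.01  0.04  0.05] w 0.152
shift [ 0.     -0.0022 -0.0043] turn [-0.0063 -0.0056  0.0026]
```

View pics/2.png

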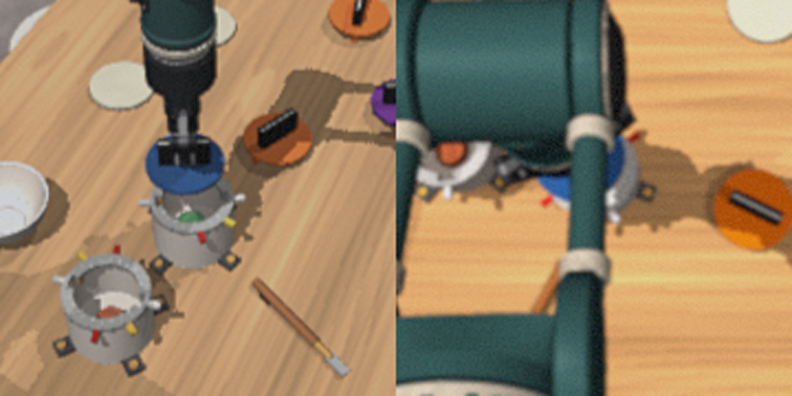

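Emit:
jog_arm(
  increments=[
    [0, 0.02, -0.004, -0.006, -0.005, 0.002, 0],
    [0, 0.02, 0, 0, 0, 0, 0],
    [0, 0, 0, 0, 0, 0, 0],
  ],
)

```text
time: 8.05
tool_pos: [0.5505, 0.0457, 0.1245]
tcp_rot: [-1.402, 0.846, -0.844]
wrist_force: [-0.9, 0.2, -1.1]
width: 0.15
```

```bash
python3 - <<'E'
from lid import *
todo([.552,.045,.123],0.485-np.pi/2)
c=read_camera('side'); P,n=cloud(c); s=readout.read_state()
def fit(img,cx,cy,zf,zr=None):
    H,S,V=cv2.split(cv2.cvtColor(img,cv2.COLOR_BGR2HSV)); Q=onplane(c,n,zf)
    b=(H>98)&(H<125)&(S>110)&(np.hypot(Q[...,0]-cx,Q[...,1]-cy)<.06)
    k,lab,st,ce=cv2.connectedComponentsWithStats(b.astype(np.uint8)); b=lab==1+np.argmax(st[1:,4])
    hp=cv2.convexHull(np.argwhere(b)[:,::-1].astype(np.int32)).reshape(-1,2); q=Q[hp[:,1],hp[:,0],:2]
    o=circle(q); f=circle(q,.0455)[:2]
    ce=f; d=c["world_from_camera"][:2,3]-ce; d/=np.linalg.norm(d)
    front=((q-ce)@d>-.01); g=circle(q[front],.0455)[:2]
    print("free",np.round(o,4),"fix",np.round(f,4),"front",np.round(g,4), front.sum(), "z",np.round(np.median(P[b][:,2]),4))
    return b
fit(cv2.imread('pics/side0.png'),.522,-.2705,.022)
fit(c["img"],s["tool_pos"][0],s["tool_pos"][1],s["tool_pos"][2]-.021)
lidpose('side',s["tool_pos"][0],s["tool_pos"][1])
cv2.imwrite('pics/3.png',cv2.resize(c["img"][165:265,185:290],None,fx=6,fy=6,interpolation=cv2.INTER_CUBIC))
E
```

```text
t 8.05 pos [0.5505 0.0457 0.1245] yaw -1.0859 tilt [-0.002 -0.001 -1.   ] q [ 0.04  0.14  1.99 -0.    1.02  1.12] F [-0.9  0.2 -1.1] T [ 0.01 -0.02 -0.02] w 0.15
shift [0.0013 0.0015 0.001 ] turn [ 0.0019 -0.0001 -0.0001]
free [ 0.5225 -0.2691  0.0439] fix [ 0.5236 -0.2696] front [ 0.5235 -0.2707] 11 z -0.0014
free [0.55   0.0504 0.0439] fix [0.5506 0.0495] front [0.5512 0.0486] 10 z 0.1032
side flange 430 centre [0.5514 0.0485] z 0.1037 exp 0.1045 slope [-0.007  0.   ]
```

View pics/3.png

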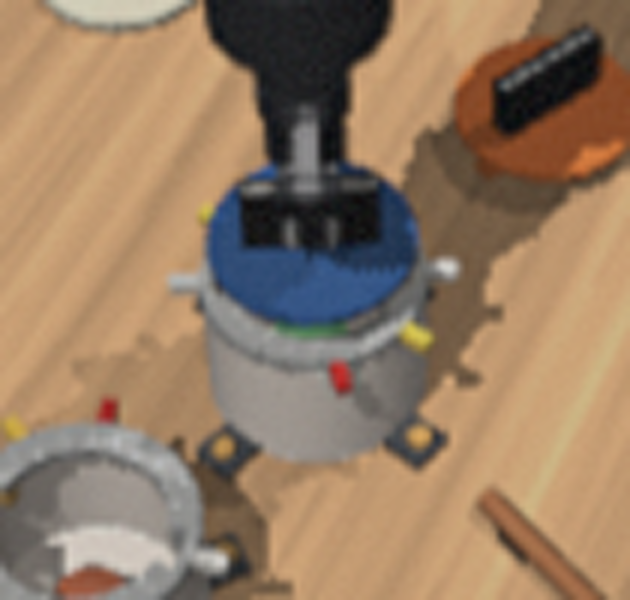

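```bash
python3 - <<'E'
from h import *
c=read_camera('side'); P,n=cloud(c)
H,S,V=cv2.split(cv2.cvtColor(c["img"],cv2.COLOR_BGR2HSV))
for u,v in ((237.3,210.7),(236.8,210.2)):
    for z in (.070,.075):
        Q=onplane(c,n,z); print(u,v,z,np.round(cv2.remap(Q.astype(np.float32),np.float32([[u]]),np.float32([[v]]),1)[0,0],4))
# tab centroids w/ depth
for name,mm in (("yel",(H>22)&(H<36)&(S>140)),("red",((H<5)|(H>174))&(S>140)),("wht",(S<45)&(V>165))):
    r=np.hypot(P[...,0]-.552,P[...,1]-.046); m=mm&(r>.046)&(r<.07)&(P[...,2]>.05)&(P[...,2]<.1)
    k,lab,st,ce=cv2.connectedComponentsWithStats(m.astype(np.uint8))
    for i in range(1,k):
        if st[i,4]>=4: print(name,st[i,4],np.round(ce[i],1),np.round(P[lab==i].mean(0),4))
print([ (round(d["p"],2),d["location"]) for d in spotter.spot_point(c,"lid_bar")[:4]], [ (round(d["p"],2),d["location"]) for d in spotter.spot_point(c,"lid")[:4]])
print([ (round(d["p"],2),d["location"]) for d in spotter.spot_point(c,"pot_a_mouth")[:4]])
E
```

```text
237.3 210.7 0.07 [0.5528 0.0425 0.07  ]
237.3 210.7 0.075 [0.5509 0.046  0.075 ]
236.8 210.2 0.07 [0.5548 0.0415 0.07  ]
236.8 210.2 0.075 [0.5528 0.0451 0.075 ]
yel 13 [254.  220.8] [0.4974 0.0576 0.0737]
red 10 [241.2 227.3] [0.5188 0.0896 0.073 ]
wht 5 [259.2 209.4] [0.5009 0.0169 0.0727]
wht 7 [215.1 211. ] [0.6044 0.0696 0.0733]
[(0.93, [277.2, 176.5]), (0.85, [236.1, 197.7]), (0.75, [313.7, 121.9]), (0.69, [348.9, 136.0])] [(0.91, [331.8, 170.3]), (0.65, [351.8, 145.6]), (0.58, [239.6, 207.5]), (0.58, [313.3, 129.8])]
[(0.98, [236.8, 211.5])]
```

Emit:
jog_arm(
  increments=[
    [0.002, 0.0, 0.0025, 0.002, 0, 0, 0],
    [0, 0, 0, 0, 0, 0, 0],
  ],
)

```text
time: 8.6
tool_pos: [0.5579, 0.0453, 0.1296]
tcp_rot: [-1.395, 0.838, -0.851]
wrist_force: [0.3, -0.0, -0.7]
width: 0.146
```

```bash
python3 -c "
from h import *
todo([.5532,.0449,.116],0.485-np.pi/2)"
```

```text
t 8.6 pos [0.5579 0.0453 0.1296] yaw -1.086 tilt [ 0.01   0.001 -1.   ] q [0.04 0.14 1.97 0.   1.02 1.12] F [ 0.3 -0.  -0.7] T [-0.03  0.03 -0.01] w 0.146
shift [-0.0019  0.0136 -0.0044] turn [-0.0087 -0.0001  0.0039]
```

Emit:
jog_arm(
  increments=[
    [-0.001, 0.003, -0.003, -0.006, 0, 0.003, 0],
    [0, 0, 0, 0, 0, 0, 0],
    [0, 0, 0, 0, 0, 0, 0],
  ],
)

```text
time: 8.98
tool_pos: [0.5546, 0.0447, 0.1266]
tcp_rot: [-1.399, 0.843, -0.846]
wrist_force: [-0.3, -0.4, -1.5]
width: 0.144
```

```bash
python3 -c "
from h import *
todo([.5532,.0449,.116],0.485-np.pi/2)"
```

```text
t 8.97 pos [0.5546 0.0447 0.1266] yaw -1.0859 tilt [ 0.003  0.    -1.   ] q [0.04 0.14 1.98 0.   1.02 1.12] F [-0.3 -0.4 -1.5] T [-0.02  0.02  0.04] w 0.144
shift [-0.0008  0.0106 -0.0012] turn [-0.0025 -0.0002  0.0008]
```

Emit:
jog_arm(
  increments=[
    [-0.001, 0.006, -0.001, -0.002, 0, 0, 0],
    [0, 0.003, -0.001, 0, 0, 0, 0],
    [0, 0, 0, 0, 0, 0, 0],
  ],
)

```text
time: 9.35
tool_pos: [0.5519, 0.0447, 0.1165]
tcp_rot: [-1.401, 0.845, -0.845]
wrist_force: [-0.1, -0.6, -1.9]
width: 0.149
```

```bash
python3 -c "
from h import *
todo([.5532,.0449,.116],0.485-np.pi/2)"
```

```text
t 9.35 pos [0.5519 0.0447 0.1165] yaw -1.0858 tilt [-0.    -0.001 -1.   ] q [ 0.04  0.15  1.99 -0.    1.    1.12] F [-0.1 -0.6 -1.9] T [ 0.02 -0.02 -0.05] w 0.149
shift [0.0005 0.0005 0.0013] turn [ 0.0003 -0.      0.0004]
```

Emit:
jog_arm(
  increments=[
    [0.0005, 0.004, 0.0013, 0, 0, 0, 0],
    [0, 0.003, 0, 0, 0, 0, 0],
    [0, 0, 0, 0, 0, 0, 0],
  ],
)

```text
time: 9.72
tool_pos: [0.5531, 0.0447, 0.109]
tcp_rot: [-1.402, 0.845, -0.845]
wrist_force: [0.8, 0.1, -1.3]
width: 0.151
```

```bash
python3 -c "
from h import *
todo([.5532,.0449,.102],0.485-np.pi/2)"
```

```text
t 9.72 pos [0.5531 0.0447 0.109 ] yaw -1.0858 tilt [-0.001 -0.001 -1.   ] q [ 0.04  0.16  1.99 -0.    0.99  1.12] F [ 0.8  0.1 -1.3] T [0.03 0.03 0.  ] w 0.151
shift [-0.0001  0.007   0.0002] turn [ 0.0011 -0.      0.0004]
```

Emit:
jog_arm(
  increments=[
    [0, 0.004, 0, 0.001, 0, 0, 0],
    [0, 0.003, 0, 0, 0, 0, 0],
    [0, 0.002, 0, 0, 0, 0, 0],
    [0, 0, 0, 0, 0, 0, 0],
  ],
)

```text
time: 10.22
tool_pos: [0.5532, 0.0446, 0.1024]
tcp_rot: [-1.401, 0.845, -0.845]
wrist_force: [-0.6, -1.1, -1.7]
width: 0.143
```

```bash
python3 -c "
from lid import *
todo([.5532,.0449,.102],0.485-np.pi/2)
s=readout.read_state()
lidpose('side',.552,.046,'pics/s4.png')
cv2.imwrite('pics/4.png',cv2.resize(cv2.imread('pics/s4.png')[165:265,185:290],None,fx=6,fy=6,interpolation=cv2.INTER_CUBIC))
"
```

```text
t 10.22 pos [0.5532 0.0446 0.1024] yaw -1.0858 tilt [-0. -0. -1.] q [ 0.04  0.17  2.   -0.    0.97  1.12] F [-0.6 -1.1 -1.7] T [-0.06  0.09  0.01] w 0.143
shift [-0.0002  0.0004  0.0001] turn [0.0003 0.     0.0004]
side flange 419 centre [0.5539 0.0468] z 0.0806 exp 0.0814 slope [-0.015 -0.016]
```

View pics/4.png

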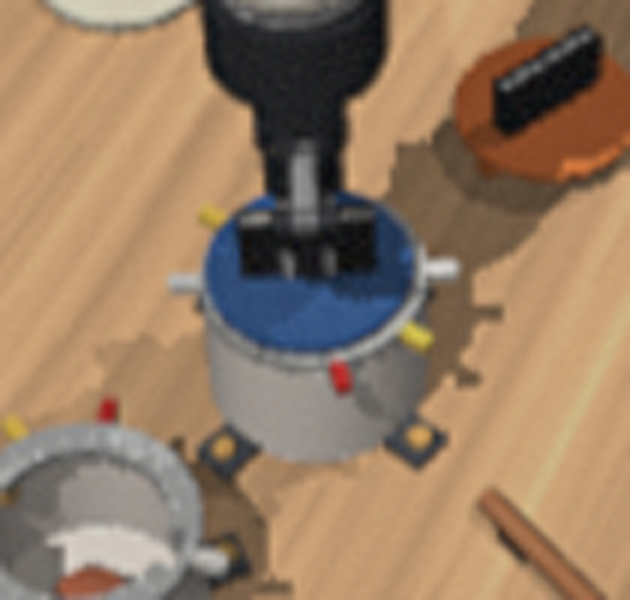

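Emit:
jog_arm(
  increments=[
    [0, 0.002, -0.001, 0, 0, 0, 0],
    [0, 0.002, 0, 0, 0, 0, 0],
    [0, 0.001, 0, 0, 0, 0, 0],
  ],
)

```text
time: 10.65
tool_pos: [0.5532, 0.0446, 0.102]
tcp_rot: [-1.4, 0.844, -0.846]
wrist_force: [-3.4, -1.2, 4.4]
width: 0.15
```

```bash
python3 -c "
from h import *
todo([.5532,.0449,.102],0.485-np.pi/2)"
```

```text
t 10.65 pos [0.5532 0.0446 0.102 ] yaw -1.0857 tilt [ 0.001  0.    -1.   ] q [0.04 0.17 2.   0.   0.97 1.12] F [-3.4 -1.2  4.4] T [-0.05  0.45  0.04] w 0.15
shift [-0.0003  0.      0.0002] turn [-0.0011  0.      0.0004]
```

Emit:
jog_arm(
  increments=[
    [0, 0.0005, -0.001, 0, 0, 0, 0],
    [0, 0.0005, -0.001, 0, 0.1, 0, 0],
    [0, 0.0005, 0, 0, 0.1, 0, 0],
    [0, 0.0005, 0, 0, 0.1, 0, 0],
  ],
  force=90,
)

```text
time: 11.15
tool_pos: [0.5538, 0.0436, 0.102]
tcp_rot: [-1.284, 1.073, -1.081]
wrist_force: [-3.3, 0.8, 6.4]
width: 0.145
```

```bash
python3 -c "
from h import *
todo([.5525,.0449,.102],-1.784)"
```

```text
t 11.15 pos [0.5538 0.0436 0.102 ] yaw -1.3935 tilt [ 0.006  0.    -1.   ] q [ 0.03  0.17  2.   -0.    0.96  1.43] F [-3.3  0.8  6.4] T [0.12 0.67 0.41] w 0.145
shift [-0.0015  0.     -0.001 ] turn [-6.500e-03  3.905e-01 -2.000e-04]
```

Emit:
jog_arm(
  increments=[
    [-0.001, 0, -0.001, -0.006, 0.09, 0, 0],
    [0, 0, 0, 0, 0.09, 0, 0],
    [0, 0, 0, 0, 0.08, 0, 0],
    [0, 0, 0, 0, 0, 0, 0],
  ],
)

```text
time: 11.65
tool_pos: [0.5535, 0.0433, 0.1021]
tcp_rot: [-1.166, 1.271, -1.278]
wrist_force: [-1.9, -0.1, 2.5]
width: 0.146
```

```bash
python3 -c "
from h import *
todo([.5525,.0449,.102],-1.784)"
```

```text
t 11.65 pos [0.5535 0.0433 0.1021] yaw -1.6596 tilt [ 0.002 -0.003 -1.   ] q [ 0.04  0.17  2.   -0.    0.97  1.7 ] F [-1.9 -0.1  2.5] T [0.06 0.24 0.03] w 0.146
shift [-0.0015  0.0001 -0.0012] turn [-0.0027  0.1244  0.0027]
```

Emit:
jog_arm(
  increments=[
    [-0.001, 0, -0.001, -0.002, 0.07, 0.002, 0],
    [0, 0.0005, 0, 0, 0.055, 0, 0],
    [0, 0.0003, 0, 0, 0, 0, 0],
    [0, 0, 0, 0, 0, 0, 0],
  ],
)

```text
time: 12.15
tool_pos: [0.5536, 0.0435, 0.1021]
tcp_rot: [-1.102, 1.359, -1.365]
wrist_force: [-2.1, -0.5, 2.6]
width: 0.146
```

```bash
python3 -c "
from lid import *
todo([.5525,.0449,.102],-1.784)
lidpose('side',.552,.046,'pics/s5.png'); todo([.5525,.0449,.102],-1.784)
cv2.imwrite('pics/5.png',cv2.resize(cv2.imread('pics/s5.png')[165:265,185:290],None,fx=6,fy=6,interpolation=cv2.INTER_CUBIC))
"
```

```text
t 12.15 pos [0.5536 0.0435 0.1021] yaw -1.7811 tilt [ 0.002 -0.002 -1.   ] q [ 0.04  0.17  2.   -0.    0.97  1.82] F [-2.1 -0.5  2.6] T [0.03 0.29 0.15] w 0.146
shift [-0.0011  0.0001 -0.0013] turn [-0.0029  0.0029  0.0019]
side flange 451 centre [0.5547 0.0459] z 0.0802 exp 0.0811 slope [-0.027  0.106]
  bar line 10 [0.537  0.0472] 2.927 [0.0016 0.005 ]
t 12.2 pos [0.5536 0.0435 0.1021] yaw -1.7812 tilt [ 0.002 -0.002 -1.   ] q [ 0.04  0.17  2.   -0.    0.97  1.82] F [-2.8 -1.   3.4] T [-0.12  0.29  0.11] w 0.146
shift [-0.0011  0.0001 -0.0013] turn [-0.0029  0.0028  0.0019]
```

View pics/5.png

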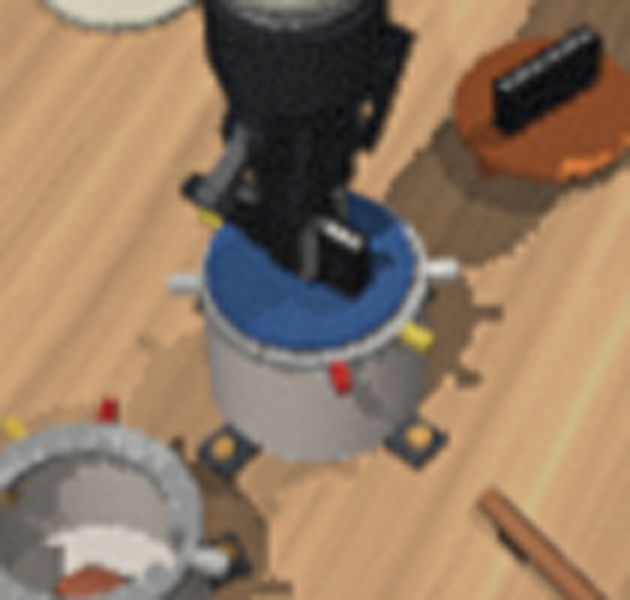

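```bash
python3 -c "
from workcell import bot
print(bot.finish_job())"
```

```text
the job is handed in; nothing more can be done
None
```

I gripped the blue lid by its bar and lowered it through the notches of the pot with the green glass. I then turned it clockwise to the yellow tabs and handed the job in at about 12.2 s, still gripping at 90 N. The hand-in gives no verdict.

**Seating:** the tool stopped at 0.102 m under a light 3–6 N downward push. That puts the lid's underside at about 0.059 m, the seated height.

**Turn:** the bar line in the side picture measured 2.927 rad, against about 2.929 rad for the yellow tabs. The gripper's own angle agreed within 0.003 rad, and it held steady between the last two readings. I never turned past the yellow tabs.

**Disagreements and gaps:**
- The side camera's flange fit put the lid 1–3 mm off the pot's axis, and about 2 mm in y away from the position implied by the arm. I put this down to camera bias, because the plug is inside a bore with only 2 mm of play.
- The tilt estimated from the last partly hidden depth patch (0.11) was noisy. The picture and the tool's own tilt (0.003 rad) both show the lid level.
- About 2–3 N of sideways force remained at the end.
- I did not measure the bystanders or the other pot again at the end. The arm never went low near them, and the parts visible in the last picture look unmoved.

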